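Close the baking tub with the lid that fits

ROBOT

A 6-joint arm with a two-finger parallel gripper is mounted at the origin on the work surface. World frame = base frame: x ahead of the robot, y to its left, z up, the work surface at z = 0. Lengths are in m, angles in rad, forces in N, time in s.
With the tool pointing down it reaches from about 0.375 to 0.9 m from the base axis. Payload 3.1 kg.
Tool frame: the origin (TCP) lies at the centre of the arm's flange, where the gripper is bolted on; the fingertips stand 173 mm ahead of it and the grasp point (between the pads) lies 155 mm ahead of it; z points along the fingers, y is the line along which they close (so a half turn about z gives the same grasp; the last joint's range is limited). The gripper opens to 85 mm and grips with 20 to 120 N. Pads are 22 mm wide; open, the fingers measure 114 mm over their backs; the gripper's body (76 mm by 85 mm) begins 54 mm behind the grasp point. The pads swing forward as they close: fully open they stand 13 mm farther back than shut.
Start: joints at [0.954, 0.527, 1.433, -0, 1.181, -0.178], TCP at [0.265, 0.566, 0.405] pointing down, gripper open.
Joint ranges: [-3.08, 3.08], [-0.75, 2.2], [0.22, 2.44], [-1.43, 4.57], [0, 2.65], [-2.85, 2.85]. Speed limits (rad/s): [2.79, 2.79, 3.14, 3.14, 3.14, 3.14].

INTERFACE

Orientations are given as a unit quaternion [x, y, z, w].
In Python, from station import * gives the robot as it stands.
- The arm moves only by the shell command python3 -m jog 'ROWS' [OPENING] [FORCE]. ROWS is a JSON object of lists of equal length, an entry for each row: "linear": the shift along the world's x, y, z in mm, a list of three; "turn": the turn about the world's z in units of 5 degrees (1.0 is 5 degrees). A call has 1 to 12 rows; each row shifts and turns the commanded pose from where the row before left it; what a row does not reach is not made up. A row lasts 1/8 s, in which the tool goes at most 62.5 mm and 10.7 degrees, less where a joint would pass 70% of its speed; a pose out of reach is approached as far as the arm can. A call is refused whole if a number of a shift passes 62.5 or a number of a turn 1, either way. A call with a gripper value outside its range is refused whole. OPENING is the opening, from 0 (shut) to 1 (fully open), set as the call begins (- or left out, the last holds). The fingers move at their own pace and stop on an object; FORCE is the grip in N (left out, the last holds). Time passes only in rows, so rows that do not move let the fingers close. It gives the time, the measured TCP pose, the force, the opening and the grip force at its end, in the units of the state.
- sense(): the state, without advancing time (a new reading comes with each control period).
- snapshot(name): name is "scene" or "top"; returns the picture (480x640x3 uint8, red, green, blue); there is no depth.
- get_calibration(name): a dict with "fx", "fy", "cx", "cy" (pixels), "world_to_cam" (4x4, takes a point from world to camera coordinates). Camera axes: x right, y down, z forward; pixel columns grow to the right and rows downward; lengths in m; the calibration is good to about 2 mm. A picture is of the moment at which its call begins. get_calibration takes no time and is no camera call.
- sign_off(): hands the job in; it is judged then, once.
The state is a dict: "t": time; "q": joint angles; "qd": joint speeds; "tau": joint torques, N m; "tcp_pos": TCP position; "tool_rot": TCP orientation; "force": force on the tool from outside, world axes, zero at the start; "ft_torque": the same for the moment, N m; "finger_gap": opening from 0.0 (shut) to 1.0 (fully open); "gripper_force": force on a finger pad.
Only numpy, scipy, OpenCV 4.12 (cv2) and the standard library are available. Lean on these libraries where they do the work, as an engineer would, in place of code of your own. Each camera call takes 0.05 s, during which the arm holds its last target. There are 200 camera calls.

TASK

Three blue twist lids lie on the counter and one of them belongs to the open white tub. Put the lid that fits on the tub with its yellow grip bar over the green marks, so that it drops fully down, turn it clockwise (seen from above) until the bar is in line with the red marks, and let go. Leave the other two lids lying where they are.

Things in the scene. Friction and masses are not known exactly. Their poses are not given: they have to be found in the camera images.
- tub: fixed white tub, 132 mm across, open neck 66 mm across, rim 90 mm high tapering in to 54. Black collar round the neck 83 mm across, 72-77 mm high, in two arcs with two gaps. On the shoulder (60 mm high) red marks at +x and -x (locked line), green marks 70 deg counter-clockwise of them from above (mid gap). Origin: underside centre, z up; same turned half round. Bystanders keep 40 mm off, under 85 mm high.
- lid_a: small blue lid, 76 mm across, bore 71, 50 g, lying open side down. All lids: origin at centre of bottom edge, z up; top plate's face 30 mm up (its underside 26); on it a yellow grip bar along x, 56 mm long, 16 wide, top 56 mm up. Inside the bottom edge tabs at +x and -x, 14 mm wide, 5 high, reach 9 mm inward. A lid works the same turned half round.
- lid_b: middle blue lid, 100 mm across, bore 95, 50-100 g, otherwise like lid_a. It fits the tub with 5 mm play: bar within 20 deg of the green line, its tabs pass the gaps and it drops till its plate is on the rim, origin 64 mm above the tub's (else it stands on the collar, 77 mm). Turning clockwise is then free; 70 deg brings the bar to the red line, a stop blocks 10 deg beyond.
- lid_c: large blue lid, 120 mm across, bore 115, 90 g, otherwise like lid_a: origin at the centre of its bottom edge, z up, yellow grip bar along x with its top 56 mm up.

How it is judged:
At the end, for the whole second after the job is handed in: The fitting (middle, 100 mm) lid is fully down on the tub (origin within 5 mm of its seated height, upright within 7 degrees, centred within 10 mm), its bar within 17 degrees of the line of the red marks, released and at rest; the other two lids lie within 40 mm of where they were (z of lid_b in the frame of tub between 0.058 and 0.069 m and horizontal distance between lid_b and tub below 0.01 m and angle between lid_b's own z axis and vertical below 0.12 rad and angle between the x axis of lid_b and the x axis of tub, either way round below 0.3 rad and linear speed of lid_b below 0.02 m/s and angular speed of lid_b below 0.2 rad/s); the robot touches nothing.
It fails at once if the small lid is moved more than 40 mm (distance of lid_a from where it was at the start of the episode above 0.04 m).
It fails at once if the large lid is moved more than 40 mm (distance of lid_c from where it was at the start of the episode above 0.04 m).
It also fails if it takes over 42 s, if anything falls off the work surface, if the arm or the gripper's body presses on something with over 40 N, if the wrist force passes 120 N, or if a joint passes its speed limit or range.

## Working session

There is one attempt and no reset: what is moved stays moved. The work goes in short steps, Python scripts to look and compute and a shell command to move; the robot and the scene stay as the last step left them, time stands still between calls to the robot, and variables do not carry over. Pictures are saved under pics/ and viewed, at most 10 in all, crops included, and the job is handed in when it is done.

```bash
mkdir -p pics; python3 - <<'E'
from station import *
import cv2,numpy as np
for n in("top","scene"):
    im=snapshot(n); cv2.imwrite(f"pics/{n}0.png",im[:,:,::-1])
    c=get_calibration(n); print(n,c["fx"],c["cx"],c["cy"],np.round(c["world_to_cam"],3).tolist())
s=sense();print(s["tcp_pos"],s["tool_rot"],s["finger_gap"],s["t"])
E
```

```text
top 445.6793328668351 322.90311989685216 234.0188159495597 [[0.014, -1.0, 0.014, -0.038], [-0.994, -0.015, -0.106, 0.579], [0.107, -0.012, -0.994, 0.802], [0.0, 0.0, 0.0, 1.0]]
scene 472.7878564241275 320.52992468118094 241.8360414309071 [[-0.421, 0.907, -0.024, 0.258], [0.491, 0.206, -0.847, -0.22], [-0.763, -0.368, -0.532, 1.299], [0.0, 0.0, 0.0, 1.0]]
[0.26532818 0.56554221 0.40381071] [ 2.17662715e-01  9.76023527e-01 -9.23109085e-04 -4.07234058e-04] 0.9995355914695659 0.1
```

View pics/top0.png

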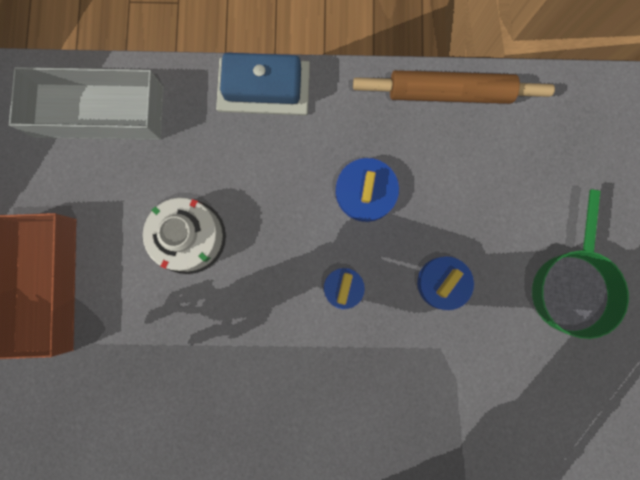

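View pics/scene0.png

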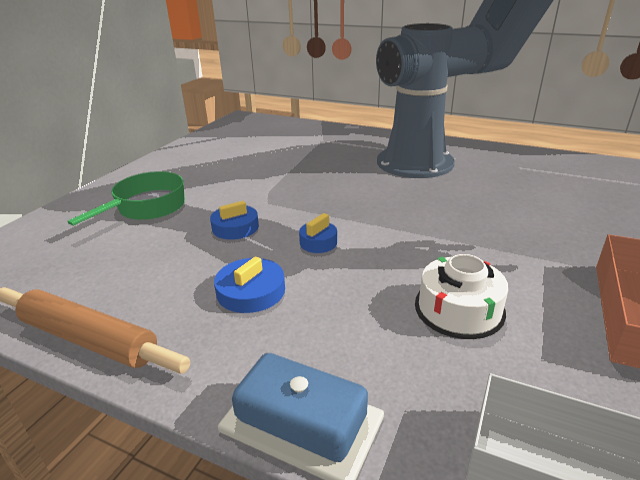

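The top view shows the tub near (182,234), with red marks at about (193,203) and (165,264) and green marks at (155,211) and (204,257). The middle lid is at (446,283), the small one at (344,288) and the large one at (367,189). The scene view agrees.

```bash
cat > h.py <<'E'
from station import *
import cv2,numpy as np
def ray(n,px,z):
    c=get_calibration(n);M=np.array(c["world_to_cam"]);R,t=M[:3,:3],M[:3,3]
    px=np.atleast_2d(px).astype(float)
    d=np.c_[(px[:,0]-c["cx"])/c["fx"],(px[:,1]-c["cy"])/c["fy"],np.ones(len(px))]@R
    o=-R.T@t
    return (o+d*((z-o[2])/d[:,2])[:,None])[:,:2]
def blobs(im,col,amin=10):
    h=cv2.cvtColor(im,cv2.COLOR_RGB2HSV);H,S,V=cv2.split(h)
    m={"y":(H>15)&(H<35)&(S>140),"r":((H<6)|(H>174))&(S>140),"g":(H>50)&(H<85)&(S>120),"b":(H>105)&(H<130)&(S>150)}[col].astype(np.uint8)
    return [c for c in cv2.findContours(m,cv2.RETR_EXTERNAL,cv2.CHAIN_APPROX_NONE)[0] if cv2.contourArea(c)>=amin]
def cen(c):
    m=cv2.moments(c);return np.array([m["m10"],m["m01"]])/m["m00"]
def bar(c,n="top",z=.056):
    w=ray(n,c[:,0],z).astype(np.float32)
    b=cv2.boxPoints(cv2.minAreaRect(w));e=[b[1]-b[0],b[2]-b[1]];l=[np.linalg.norm(v) for v in e];v=e[int(np.argmax(l))]
    return b.mean(0),np.degrees(np.arctan2(v[1],v[0]))%180,sorted(l)
E
python3 - <<'E'
from h import *
im=snapshot("top")
for k in "yb":
    for c in blobs(im,k,100):
        p=cen(c)
        if 150<p[1]<330: print(k,p.round(1),bar(c,z=.056 if k=="y" else .03))
for k in "rg":
    for c in blobs(im,k,8):
        p=cen(c)
        if 130<p[0]<240 and 180<p[1]<290: print(k,p.round(1),ray("top",p,.06).round(4))
s=sense();print(s["tcp_pos"],s["tool_rot"])
E
```

```text
y [344.4 288.2] (array([ 0.47981572, -0.06858458], dtype=float32), np.float32(166.31894), [np.float32(0.012613638), np.float32(0.051413324)])
y [449.6 282.7] (array([ 0.49206853, -0.2580248 ], dtype=float32), np.float32(143.10045), [np.float32(0.015677478), np.float32(0.053613402)])
y [368.  186.4] (array([ 0.665915  , -0.11046778], dtype=float32), np.float32(170.2866), [np.float32(0.01403646), np.float32(0.055440087)])
b [343.7 287.9] (array([ 0.47898245, -0.06873356], dtype=float32), np.float32(90.7589), [np.float32(0.06792986), np.float32(0.06855568)])
b [445.8 282.7] (array([ 0.4918045 , -0.25834104], dtype=float32), np.float32(90.82992), [np.float32(0.09233129), np.float32(0.098944314)])
b [366.7 189.2] (array([ 0.66704595, -0.11079894], dtype=float32), np.float32(90.90075), [np.float32(0.11564288), np.float32(0.11608273)])
r [164.1 263.8] [[0.5186 0.2536]]
r [193.3 202.6] [[0.63   0.2066]]
g [202.9 256.7] [[0.5322 0.1852]]
g [155.2 210. ] [[0.6153 0.2745]]
[0.26537297 0.56558355 0.40392615] [ 2.17655091e-01  9.76025363e-01 -7.99800263e-04 -3.36530493e-04]
```

```bash
python3 -m jog '{"linear":[[28,-50,0],[28,-52,0],[28,-52,0],[28,-52,0],[28,-52,0],[28,-52,0],[28,-52,0],[28,-52,0],[2,-52,0],[0,-52,0],[0,-52,0],[0,-52,0]],"turn":[0,0,0,0,0,0,0,0,0,-0.8,-0.8,-0.76]}' 0.6 60; python3 -m jog '{"linear":[[0,-52,0],[0,-52,0],[0,-50,0],[0,-48,0],[0,0,-30],[0,0,-30],[0,0,0],[0,0,0]],"turn":[0,0,0,0,0,0,0,0]}'
python3 - <<'E'
from h import *
s=sense();q=s["tool_rot"];print(s["t"],s["tcp_pos"],q,"xang",2*np.degrees(np.arctan2(q[1],q[0])))
E
```

```text
t: 1.65
tcp_pos: [0.4912, -0.0579, 0.4046]
tool_rot: [0.318, 0.948, 0.0, -0.0]
force: [1.1, -0.2, 0.6]
finger_gap: 0.598
gripper_force: 0.0
t: 2.65
tcp_pos: [0.4919, -0.2583, 0.3454]
tool_rot: [0.317, 0.949, -0.0, 0.0]
force: [1.2, -0.2, 0.1]
finger_gap: 0.602
gripper_force: 0.0
2.65 [ 0.49185436 -0.25833099  0.34539526] [ 3.16683892e-01  9.48530986e-01 -2.03669878e-04  4.89869841e-04] xang 143.07499700393547
```

```bash
python3 -m jog '{"linear":[[0,0,-40],[0,0,-40],[0,0,-28],[0,0,-15],[0,0,-15],[0,0,0],[0,0,0]],"turn":[0,0,0,0,0,0,0]}'; python3 -m jog '{"linear":[[0,0,0],[0,0,0],[0,0,0],[0,0,0],[0,0,0],[0,0,0],[0,0,0],[0,0,0]],"turn":[0,0,0,0,0,0,0,0]}' 0 50
```

```text
t: 3.52
tcp_pos: [0.4919, -0.2584, 0.2075]
tool_rot: [0.317, 0.949, -0.0, 0.001]
force: [-1.0, 0.7, 0.5]
finger_gap: 0.6
gripper_force: 0.0
t: 4.53
tcp_pos: [0.4917, -0.2584, 0.2075]
tool_rot: [0.317, 0.949, -0.0, 0.001]
force: [-0.7, -0.7, 6.2]
finger_gap: 0.171
gripper_force: 49.4
```

```bash
python3 -m jog '{"linear":[[0,0,20],[0,0,40],[0,0,50],[0,0,40],[8,40,0],[8,40,0],[8,40,0],[8,40,0],[8,40,0],[8,40,0],[8,40,0],[8,40,0]],"turn":[0,0,0,0,1,1,1,1,1,1,1,1]}'; python3 -m jog '{"linear":[[8,40,0],[8,40,0],[2,40,0],[0,30,0],[0,18,0],[0,0,0],[0,0,0],[0,0,0],[0,0,0],[0,0,0],[0,0,0]],"turn":[1,1,1,1,1,1,1,1,0.8,0,0]}'
python3 - <<'E'
from h import *
s=sense();q=s["tool_rot"];print(s["tcp_pos"],s["q"],"xang",2*np.degrees(np.arctan2(q[1],q[0])))
for n in("top","scene"): cv2.imwrite(f"pics/{n}1.png",snapshot(n)[:,:,::-1])
a,b=cv2.imread("pics/top1.png"),cv2.imread("pics/scene1.png")
cv2.imwrite("pics/both1.png",np.hstack([cv2.resize(a[120:360,60:380],(400,300)),cv2.resize(b[120:360,320:640],(400,300))]))
E
```

```text
t: 6.02
tcp_pos: [0.5553, 0.0631, 0.3563]
tool_rot: [-0.028, 1.0, 0.0, -0.001]
force: [-0.3, 0.1, -1.1]
finger_gap: 0.174
gripper_force: 48.8
t: 7.4
tcp_pos: [0.5733, 0.2298, 0.3564]
tool_rot: [-0.399, 0.917, 0.0, -0.0]
force: [-1.5, -0.6, -1.0]
finger_gap: 0.18
gripper_force: 48.8
[0.57334012 0.22975037 0.35638501] [ 2.00436474e-01  5.73655285e-01  1.49875626e+00  3.41062658e-06
  1.06989384e+00 -2.19067824e+00] xang 227.0006873036311
```

View pics/both1.png

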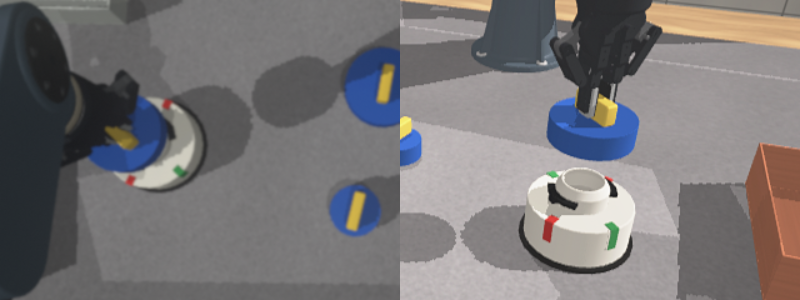

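```bash
python3 - <<'E'
from h import *
im=cv2.imread("pics/scene1.png")[:,:,::-1].copy()
c=max([c for c in blobs(im,"b",300) if cen(c)[0]>420],key=cv2.contourArea);x,y,w,h=cv2.boundingRect(c);print(x,y,w,h)
K=get_calibration("scene");M=np.array(K["world_to_cam"])
def pr(P):
    p=M[:3,:3]@P.T+M[:3,3:];return np.c_[p[0]/p[2]*K["fx"]+K["cx"],p[1]/p[2]*K["fy"]+K["cy"]]
t=np.linspace(0,6.283,90);z0=.3564-.2075
pts=np.vstack([pr(np.c_[.5733+.05*np.cos(t),.2298+.05*np.sin(t),0*t+z]) for z in(z0,z0+.03)])
print(pts.min(0),pts.max(0))
E
```

```text
438 198 73 50
[436.21226368 196.31643413] [510.68755744 248.22881953]
```

The picture shows the lid held level over the tub, with the bar on the green line. Its outline is within 1 px of where I predicted it, so I'll lower it.

```bash
python3 -m jog '{"linear":[[0.5,0,-30],[0,0,-25],[0,0,-10],[0,0,-5],[0,0,0]],"turn":[0,0,0,0,0]}'; python3 -m jog '{"linear":[[0,0,-4],[0,0,-4],[0,0,-4],[0,0,-2],[0,0,0],[0,0,0]],"turn":[0,0,0,0,0,0]}'
```

```text
t: 8.12
tcp_pos: [0.5742, 0.2298, 0.2871]
tool_rot: [-0.399, 0.917, -0.0, 0.0]
force: [0.5, -0.2, -1.7]
finger_gap: 0.175
gripper_force: 48.8
t: 8.88
tcp_pos: [0.574, 0.2298, 0.2728]
tool_rot: [-0.399, 0.917, -0.0, 0.0]
force: [-0.8, -0.9, -0.9]
finger_gap: 0.178
gripper_force: 48.8
```

```bash
python3 -m jog '{"linear":[[0,0,-1],[0,0,0],[0,0,0],[0,0,0],[0,0,0],[0,0,0],[0,0,0],[0,0,0]],"turn":[0,-1,-1,-1,-1,-1,-1,-1]}'; python3 -m jog '{"linear":[[0,0,0],[0,0,0],[0,0,0],[0,0,0],[0,0,0],[0,0,0],[0,0,0],[0,0,0],[0,0,0]],"turn":[-1,-1,-1,-1,-1,-1,-1,0,0]}'
```

```text
t: 9.88
tcp_pos: [0.574, 0.2298, 0.2718]
tool_rot: [-0.104, 0.995, 0.0, 0.0]
force: [-0.1, 0.2, -0.6]
finger_gap: 0.176
gripper_force: 48.8
t: 11.0
tcp_pos: [0.574, 0.2298, 0.2717]
tool_rot: [0.198, 0.98, 0.0, 0.0]
force: [0.1, 0.2, -0.7]
finger_gap: 0.177
gripper_force: 48.8
```

```bash
python3 -m jog '{"linear":[[0,0,0],[0,0,0],[0,0,0],[0,0,0],[0,0,0],[0,0,0]],"turn":[0,0,0,0,0,0]}' 0.6; python3 -m jog '{"linear":[[0,0,10],[0,0,20],[0,0,40],[0,0,40],[0,30,30],[-30,50,0],[-30,50,0],[-30,50,0],[-30,50,0],[-30,50,0],[0,0,0],[0,0,0]],"turn":[0,0,0,0,0,0,0,0,0,0,0,0]}'
python3 - <<'E'
from h import *
im=snapshot("top");sc=snapshot("scene")
for c in blobs(im,"y",100):
    p=cen(c)
    if 150<p[1]<330: print(p.round(1),bar(c,z=.12 if p[0]<250 else .056))
cv2.imwrite("pics/both2.png",np.hstack([cv2.resize(a[120:360,x:x+320],(400,300)) for a,x in((im[:,:,::-1],60),(sc[:,:,::-1],320))]))
E
```

```text
t: 11.75
tcp_pos: [0.574, 0.2298, 0.2717]
tool_rot: [0.199, 0.98, 0.0, 0.0]
force: [0.6, 0.6, -0.5]
finger_gap: 0.597
gripper_force: 0.0
t: 13.25
tcp_pos: [0.4238, 0.5096, 0.4121]
tool_rot: [0.198, 0.98, -0.0, 0.0]
force: [0.3, 0.1, -0.1]
finger_gap: 0.601
gripper_force: 0.0
[344.3 288.1] (array([ 0.480035  , -0.06863534], dtype=float32), np.float32(166.31561), [np.float32(0.013486677), np.float32(0.051863384)])
[170.6 229.2] (array([0.5741032 , 0.22526416], dtype=float32), np.float32(158.28369), [np.float32(0.017552486), np.float32(0.051564522)])
[368.  186.3] (array([ 0.6662264, -0.1105544], dtype=float32), np.float32(170.8253), [np.float32(0.013010103), np.float32(0.054779623)])
```

View pics/both2.png

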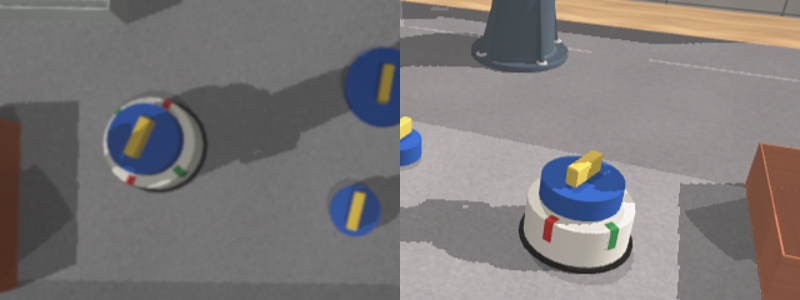

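The picture shows the lid fully down on the tub, level, with its bar in line with the red marks (158.3° against 157.1°). The other two lids haven't moved and the gripper is clear.

```bash
python3 -c "
from station import *
print(sign_off())"
```

```text
the job is handed in; nothing more can be done
None
```

The middle lid is down on the tub, turned to within about 1° of the red line and released. The other two lids were not moved, and the job was handed in at about 13 s; no verdict came back.

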